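# Unclamp a tattoo machine from its service jig and lay it in the tray

### The job

The tattoo machine is held down in its service jig by a toggle clamp. Throw the clamp's upright handle all the way over to release it, then lift the machine out and set it down gently (do not drop it), resting flat on its base and lengthwise in the wide bay of the steel instrument tray, wholly inside that bay. Do not drag the machine while it is clamped or tip it, leave the clamp open, and leave everything else on the bench where it is.

Things in the scene. Friction and masses are not known exactly. Their poses are not given: they have to be found in the camera images.
- jig: Service jig, fixed: dark steel base plate 12 mm thick (x -170 to 70, y -55 to 55 mm) with a plastic cradle and a toggle clamp. Origin: on the bench under the cradle's middle; x along the cradle, away from the clamp. Cradle: two blocks 38 mm high (x -44 to -24, 27 to 47), side lips 8 mm higher out to y +-30, low end stops; between the blocks fingers have free room down to the base plate.
- clamp_handle (a joint): Clamp handle angle (rad): 0 = clamped, handle upright; 1.45 = fully open, handle swung away from the machine to the jig's -x, lying nearly level, bar upright (its end 160 mm above the bench), clear of the machine. Hinge parallel to the jig's y. It resists at first (about 0.3 N m, 4 to 6 N at the grip) up to 0.13 rad, then the pad's spring throws it on; from 0.6 it moves easily and stays down when fully open.
- handle_grip (a point): Point on the handle's axis 75 mm from its hinge. The handle is a steel rod with a round black rubber grip, 22 mm thick, from 40 to 102 mm from the hinge; upright, its top is 186 mm above the bench.
- handle_hinge (a point): The handle's hinge: (-128, 0, 84) mm in the jig's frame. Steel cheeks 40 mm wide (y) around it, x -141 to -75, reach 100 mm above the bench.
- pad_point (a point): Where the clamp's rubber pad presses (about 22 N) on the machine's top when clamped: (-32, 0, 78) mm in the jig's frame. The steel bar above it runs level from the cheeks, 14 mm wide, its top 99 mm above the bench (screw head 105 mm).
- machine: Tattoo machine, 0.2 to 0.4 kg: aluminium block body 90 x 42 x 40 mm (x, y, z) with a black grip tube (26 mm thick, 58 long) and steel tip (10 mm thick, 30 long) along +x, 20 mm above its base. Origin: centre of the flat underside; z up, x to the tip; spans x -52 to 133. Centre of mass 14 mm ahead of the origin. In the jig: axes as the jig's, underside 38 mm above the bench. Grasp across the 42 mm.
- machine_tip (a point): The front end of the steel tip: (133, 0, 20) mm in the machine's frame.
- machine_tail (a point): The rear face of the block, at (-45, 0, 20) mm in the machine's frame.
- tray: Steel instrument tray, fixed, 290 x 210 mm (x, y), walls 4 mm thick and 20 mm high, floor 4 mm thick. Origin: centre of its underside; x lengthwise. A lengthwise divider (4 mm thick, top 16 mm above the bench) at y = 36 mm parts a wide bay (282 x 135 mm inside, on the -y side) from a narrow bay (63 mm wide) in which forceps lie.
- tray_bay (a point): Centre of the wide bay's floor, 4 mm above the bench: (0, -33.5, 4) mm in the tray's frame; same axes as the tray.
- forceps: Bystander: dark steel forceps, 155 x 18 x 8 mm, lying in the tray's narrow bay. Origin: centre of the underside.
- ink_bottle: Bystander: black ink bottle with a paper label, diameter 44 mm, 85 mm high, at the far side. Origin: centre of the underside.
- jar: Bystander: amber ointment jar with a white cap, diameter 64 mm, 50 mm high, at the far side. Origin: centre of the underside.
- spray: Bystander: white spray bottle, diameter 77 mm, 207 mm high, at the robot's left. Origin: centre of the underside.
Mind the look-alikes: they are no part of the job. What is shaped like the machine but green is not meant.

How it is judged (in metres and radians):
On the way, in this order (a step that is already met when the one before it is completed fails the run):
1. the clamp's handle is thrown over (past 1.25 rad) while the machine still lies in the cradle (value of joint clamp_handle above 1.25 rad and distance of machine from where it was at the start of the episode below 0.012 m), for 0.2 s.
2. the machine is lifted at least 27 mm clear of its seat (z of machine in the frame of jig above 0.065 m), for 0.1 s.
At the end, for the whole second after the job is handed in: The clamp handle is still past 1.25 rad; the machine lies at rest on its flat base on the floor of the tray's wide bay (underside within 4 mm of the floor, within 0.08 rad of upright), wholly inside that bay and within 0.3 rad of the tray's lengthwise direction, either way round (value of joint clamp_handle above 1.25 rad and y of machine in the frame of tray_bay between -0.047 and 0.047 m and y of machine_tip in the frame of tray_bay between -0.062 and 0.062 m and x of machine_tip in the frame of tray_bay between -0.141 and 0.141 m and x of machine_tail in the frame of tray_bay between -0.141 and 0.141 m and z of machine in the frame of tray_bay between -0.004 and 0.004 m and angle between the x axis of machine and the x axis of tray, either way round below 0.3 rad and angle between machine's own z axis and vertical below 0.08 rad and linear speed of machine below 0.02 m/s and angular speed of machine below 0.1 rad/s); the robot touches nothing.
It fails at once if the machine is dragged more than 12 mm while still clamped (value of joint clamp_handle below 0.4 rad and distance of machine from where it was at the start of the episode above 0.012 m and z of machine in the frame of jig below 0.06 m).
It fails at once if the machine is dropped: it moves faster than 0.5 m/s with no finger touching it (a fall of over 12 mm) (linear speed of machine above 0.5 m/s and contact force between the fingers and machine below 0.01 N).
It fails at once if the machine is tipped by more than 0.6 rad (angle between machine's own z axis and vertical above 0.6 rad).
It fails at once if a bystander (forceps, ink bottle, jar, spray bottle) is moved more than 30 mm (distance of any of forceps, ink_bottle, jar, spray from where it was at the start of the episode above 0.03 m).
It also fails if it takes over 54 s, if anything falls off the work surface, if the arm or the gripper's body presses on something with over 40 N, if the wrist force passes 120 N, or if a joint passes its speed limit or range.

### The arm

A 7-joint arm with a two-finger parallel gripper is mounted at the origin on the work surface. World frame = base frame: x ahead of the robot, y to its left, z up, the work surface at z = 0. Lengths are in m, angles in degrees, forces in N, time in s.
With the tool pointing down it reaches from about 0.425 to 0.875 m from the base axis. Payload 4.7 kg.
Tool frame: the origin (TCP) lies between the finger pads; the fingertips stand 19 mm ahead of it and the grasp point (between the pads) is the TCP; x points along the fingers, z is the direction in which the jaws open and shut, and the axes are right-handed (so a half turn about x gives the same grasp; the last joint's range is limited). The gripper opens to 87 mm and grips with 3 to 60 N. Pads are 19 mm wide; open, the fingers measure 117 mm over their backs; the gripper's body (75 mm by 190 mm) begins 51 mm behind the grasp point.
Start: joints at [-64.739, 18.392, -4.016, 83.108, 1.295, 78.541, -3.26], TCP at [0.269, 0.592, 0.242] pointing down, gripper open.
Joint ranges: [-163.93, 163.93], [-17.29, 119.83], [-79.2, 71.16], [3.27, 140.29], [-89.18, 269.18], [5.43, 117.66], [-154.24, 154.24]. Speed limits (degrees/s): [147.25, 147.25, 180, 180, 180, 180, 180].

### API

Orientations are given as [roll, pitch, yaw] about the fixed x, y, z axes, in that order (R = Rz(yaw) Ry(pitch) Rx(roll)).
In Python, from cell import monitor, read_camera, camera_model, env, regions_of gives the robot as it stands. The module is installed in compiled form; this text tells all that it offers.
- The arm moves only by the tool step_arm, never from a script. Its argument "deltas" is a list of rows, each a list of 5 numbers: the gripper's target within -1 to 1 (fully open at 1, half-way at 0, shut at -1), then the shift along the tool's x, y, z in m, then the turn about the tool's x in degrees. A call has 1 to 12 rows; each row is the pose to reach, as a shift and turn from the pose commanded when the call began, along the tool's axes at that moment; what a row does not reach only later rows make up. A row lasts 1/8 s, in which the tool goes at most 62.5 mm and 10.7 degrees, less where a joint would pass 70% of its speed; a pose out of reach is approached as far as the arm can. A call with a gripper value outside its range is refused whole. The fingers move at their own pace and stop on an object; "newtons" is the grip in N (left out, the last holds). Time passes only in rows, so rows that repeat a pose let the fingers close. It gives the time, the measured TCP pose, the force and the opening at its end, in the units of the state.
- monitor.get_obs(): the state, without advancing time (a new reading comes with each control period).
- read_camera(name): name is "scene" or "top" or "wrist"; returns (picture, depth): 384x512x3 uint8, red, green, blue; 384x512 float32, m along the optical axis (not along the pixel's ray), 0 where there is no reading.
- camera_model(name): a dict with "fx", "fy", "cx", "cy" (pixels), "xyz" and "attitude" of the camera in the world. Camera axes: x right, y down, z forward; pixel columns grow to the right and rows downward; lengths in m; the calibration is good to about 2 mm. A picture is of the moment at which its call begins: read the wrist's pose just before it. camera_model takes no time and is no camera call; for the wrist camera it gives the pose at the moment of the call.
- env.sign_off(): hands the job in, once; it reports no verdict.
Trained networks look in the newest picture that a camera, given by its name, has taken for a name from the list of things; names that differ only in an ending like _2 or _b are one class to them, and where a whole thing is asked for, a point or a joint stands for the part that bears it (a point fixed in the world has none). Each returns a list of dicts, best first, with "p" (0 to 1); they miss things now and then, are a little off and sometimes report something else, mostly with a low value. They report only what shows in the picture. A call takes as long as a camera call. They do not tell look-alikes from the thing itself.
- regions_of(camera, thing): "pixels" (384x512 bool, what is visible of it) and "pixel" ([column, row] in pixels, amid what is visible of it).
The state is a dict: "time_s": time; "qpos": joint angles; "joint_velocities": joint speeds; "effort": joint torques, N m; "tool_pos": TCP position; "tool_rot": TCP orientation; "force": force on the tool from outside, world axes, zero at the start; "wrist_torque": the same for the moment, N m; "grip_width": finger opening in m.
Only numpy, scipy, OpenCV 4.12 (cv2) and the standard library are available. Lean on these libraries where they do the work, as an engineer would, in place of code of your own. Each camera call takes 0.05 s, during which the arm holds its last target. There are 200 camera calls.

## Working session

There is one attempt and no reset: what is moved stays moved. The work goes in short steps, Python scripts to look and compute and a tool call to move; the robot and the scene stay as the last step left them, time stands still between calls to the robot, and variables do not carry over. Pictures are saved under pics/ and viewed, about 8 in all and at most 12, crops included, and the job is handed in when it is done.

Besides the shell and the picture viewer there is one more tool, called by a JSON object that holds its "op" and its "data", one argument or row to a line. step_arm: Moves the arm, as the interface text tells. Its arguments: {"type":"object","properties":{"deltas":{"type":"array"},"newtons":{"type":"number"}},"required":["deltas"]}

```bash
mkdir -p pics
cat > h.py <<'E'
import numpy as np, cv2
from scipy.spatial.transform import Rotation as R
from cell import monitor, read_camera, camera_model, env, regions_of
def rot(a): 
    return R.from_euler('xyz',a,degrees=True).as_matrix()
def cloud(name):
    m=camera_model(name); im,d=read_camera(name)
    v,u=np.mgrid[:384,:512]
    P=np.stack([(u-m['cx'])/m['fx']*d,(v-m['cy'])/m['fy']*d,d],-1)
    att=m['attitude']
    W=P@rot(att).T+np.array(m['xyz']); W[d==0]=np.nan
    return im,d,W
def save(im,n): cv2.imwrite('pics/'+n,im[...,::-1])
E
python3 - <<'E'
from h import *
for c in('top','scene'):
    im,d,W=cloud(c); print(camera_model(c)); np.savez(c,im=im,W=W)
    if c=='top': a=im
    else: save(np.hstack([cv2.resize(a,(400,300)),cv2.resize(im,(400,300))]) ,'x.png')
    save(cv2.resize(im,(800,600)),c+'.png')
    for t in('jig','clamp_handle','machine','tray','forceps'):
        for r in regions_of(c,t)[:3]:
            p=r['pixels']; print(c,t,round(r['p'],2),r['pixel'],p.sum(),np.nanmedian(W[p],0).round(3))
print(monitor.get_obs())
E
```

```text
{'fx': 461.58195469292855, 'fy': 461.58195469292855, 'cx': 248.75091409202975, 'cy': 198.0994812477915, 'xyz': array([0.38174706, 0.09817944, 1.30966124]), 'attitude': array([-170.60418111,    0.21126223,  -90.25319644])}
top jig 0.86 [212.9, 235.0] 2761 [0.501 0.204 0.013]
top clamp_handle 0.76 [230.5, 233.5] 201 [0.489 0.145 0.089]
top clamp_handle 0.44 [358.8, 219.2] 7235 [ 0.537 -0.201  0.004]
top machine 0.75 [129.4, 162.6] 840 [0.695 0.445 0.036]
top machine 0.74 [179.8, 217.9] 764 [0.534 0.294 0.075]
top machine 0.47 [300.7, 144.2] 408 [ 0.747 -0.043  0.048]
top tray 0.7 [354.9, 218.6] 7675 [ 0.538 -0.198  0.004]
top tray 0.26 [93.0, 266.5] 1202 [0.408 0.495 0.138]
top forceps 0.75 [329.8, 199.9] 131 [ 0.59  -0.139  0.01 ]
{'fx': 430.9368762876128, 'fy': 430.9368762876128, 'cx': 244.9484097720834, 'cy': 185.79022801351977, 'xyz': array([0.97227028, 0.65832877, 1.05209178]), 'attitude': array([-143.40030394,    0.7581922 ,  146.16541823])}
scene jig 0.82 [292.4, 223.8] 2583 [0.525 0.202 0.016]
scene jig 0.25 [314.6, 243.9] 925 [0.543 0.301 0.074]
scene clamp_handle 0.61 [291.9,
[... 312 characters left out ...]
1 0.152 0.136]
{'time_s': 0.6, 'qpos': array([-64.73802301,  18.39169776,  -4.01566041,  83.10857677,
         1.29528137,  78.54218067,  -3.26057773]), 'joint_velocities': array([-0.02112854,  0.05258964,  0.06023148, -0.0106314 ,  0.05319178,
        0.03946263,  0.0894384 ]), 'effort': array([ 1.01677124e-04, -4.90795290e+01, -4.02175002e-01, -3.12607920e+01,
       -6.35382696e-02,  3.38103238e-02,  1.75530579e-05]), 'tool_pos': array([0.26911055, 0.59167898, 0.24158003]), 'tool_rot': array([-50.53882146,  89.99575964,  15.00708138]), 'force': array([-0.33107571, -0.50134805,  0.1145511 ]), 'wrist_torque': array([ 0.01835995,  0.01032833, -0.03100679]), 'grip_width': 0.08682787553395836}
```

View pics/top.png

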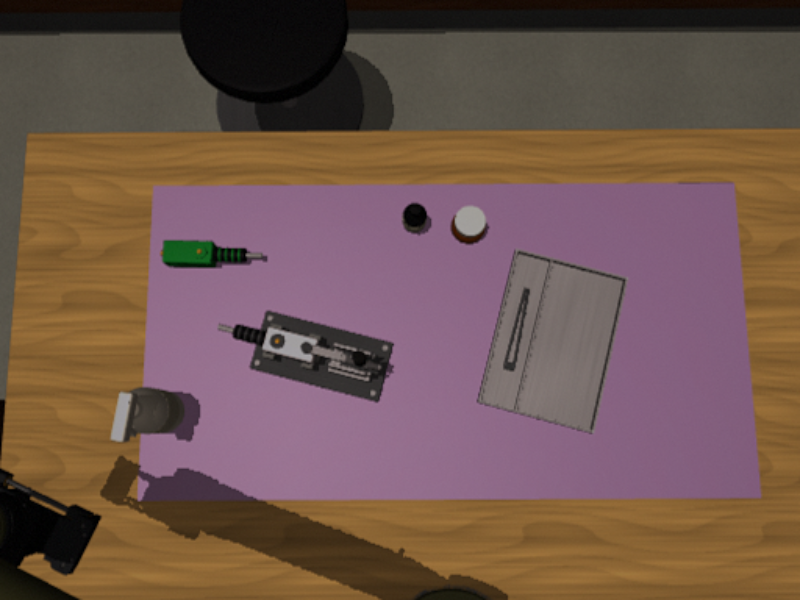

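View pics/scene.png

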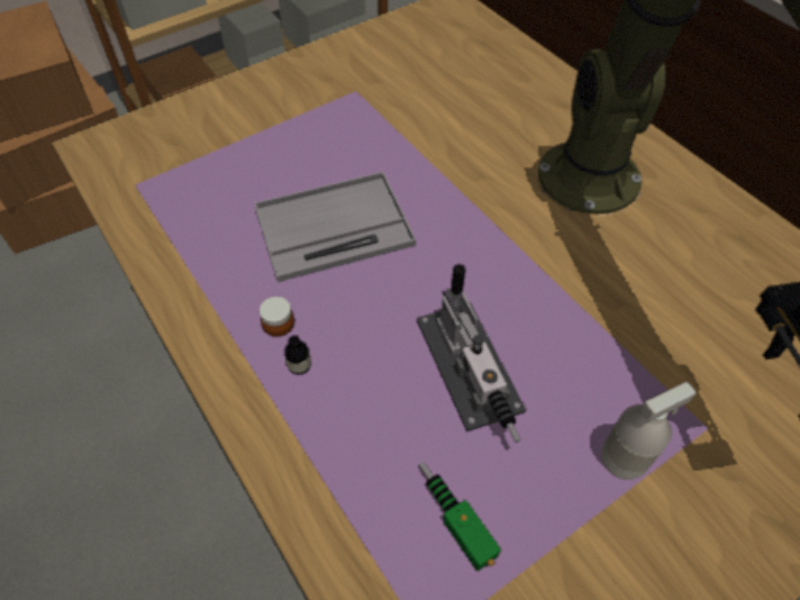

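The silver machine is in the jig at (290,343) in the top view and (480,365) in the scene view. The green look-alike is at (190,253) in the top view and (470,530) in the scene view. The handle is upright at (360,358) in the top view and (458,278) in the scene view. I choose the silver one. Next I fit the jig and tray poses and take one close crop.

Run:
```python
from h import *
from scipy.optimize import least_squares
A={c:np.load(c+'.npz') for c in('top','scene')}
def rect(pts): 
    (c,s,a)=cv2.minAreaRect((pts*1000).astype(np.float32)); return np.round(c,1),np.round(s,1),round(a,2)
for c in A:
    W=A[c]['W']; im=A[c]['im'].astype(int)
    x,y,z=W[...,0],W[...,1],W[...,2]
    near=(abs(x-.53)<.15)&(abs(y-.21)<.17)
    grey=(im.max(-1)-im.min(-1)<22)
    plate=near&grey&(z>.004)&(z<.022)
    n,l,st,_=cv2.connectedComponentsWithStats(plate.astype(np.uint8)); 
    l0=near&grey&(z>.005)
    k=1+np.argmax(st[1:,4]); print(c,'plate',rect(W[l==k][:,:2]),np.nanmedian(z[l==k]).round(4))
    top=near&(z>.072)&(z<.083); print(c,'mach top',rect(W[top][:,:2]),np.median(z[top]),top.sum())
    h=near&(z>.115); q=W[h]
    print(c,'handle',h.sum(),q.min(0).round(3),q.max(0).round(3),np.median(q,0).round(3))
    t=(abs(x-.54)<.25)&(abs(y+.2)<.22)&(z>-.01)&(z<.03)&(im[...,1]>=im[...,2]-12)&(x<.73)
    n,l,st,_=cv2.connectedComponentsWithStats(t.astype(np.uint8)); k=1+np.argmax(st[1:,4])
    print(c,'tray',rect(W[l==k][:,:2]),np.nanmedian(z[l==k]).round(4))
    b=near&(z<.004); print('bench z',np.nanmedian(z[b]))
    for r in regions_of(c,'forceps')[:1]: pass
    np.save(c+'W',W)
print(rot(monitor.get_obs()['tool_rot']).round(3))
im=A['scene']['im'][130:310,230:370]; im2=A['top']['im'][180:270,130:270]
save(np.hstack([cv2.resize(im,(466,600),interpolation=2)[:600],cv2.copyMakeBorder(cv2.resize(im2,(334,215),interpolation=2),0,385,0,0,0)]),'crop.png')
```

```text
top plate (array([514.3, 224.2]), array([242.7, 110.3]), 75.0) 0.0115
top mach top (array([518.6, 245.8]), array([256. ,  42.5]), 75.85) 0.07724889956551995 492
top handle 79 [0.482 0.14  0.115] [0.522 0.247 0.189] [0.492 0.15  0.184]
top tray (array([ 543.3, -197.6]), array([216.4, 296.9]), 74.76) 0.0042
bench z 0.0002684406048523158
scene plate (array([543.1, 218.4]), array([245. ,  56.8]), 75.27) 0.0129
scene mach top (array([524.4, 254.5]), array([240.8,  43.4]), 74.69) 0.0787144964767359 527
scene handle 162 [0.486 0.139 0.115] [0.528 0.249 0.191] [0.502 0.155 0.167]
scene tray (array([ 539.8, -193.7]), array([216.7, 296.9]), 74.77) 0.0066
bench z 0.001755417702534956
[[ 0.    -0.91   0.414]
 [ 0.     0.414  0.91 ]
 [-1.    -0.     0.   ]]
```

View pics/crop.png

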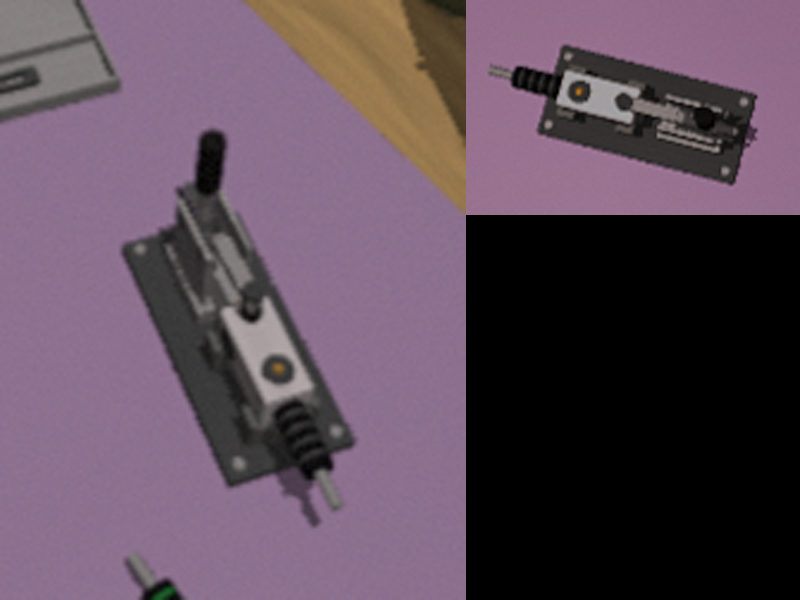

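```bash
cat >> h.py <<'E'
O=np.array([.527,.272]); YJ=np.radians(75.)
def J(x,y=0): return O+x*np.array([np.cos(YJ),np.sin(YJ)])+y*np.array([-np.sin(YJ),np.cos(YJ)])
def show():
    o=monitor.get_obs(); Rm=rot(o['tool_rot']); p=o['tool_pos']; yaw=np.degrees(np.arctan2(Rm[1,2],Rm[0,2]))
    print('t',round(o['time_s'],2),'tcp',p.round(4),'yaw',round(yaw,2),'F',o['force'].round(1),'w',round(o['grip_width'],4),'q',o['qpos'].round(0))
    return Rm,p,yaw
def to(*ps,yaw=None):
    Rm,p,y0=show()
    for q in ps: print(np.round(q,4),'->',(Rm.T@(np.array(q)-p)).round(4))
    if yaw is not None: print('turn',round(y0-yaw,2))
E
python3 - <<'E'
from h import *
a=J(-.088); to([*a,.35],[*a,.164],yaw=-15)
W=np.load('topW.npy'); r=regions_of('top','spray')
for k in r[:2]: print(k['p'],k['pixel'],np.nanmedian(W[k['pixels']],0))
E
```

```text
t 0.7 tcp [0.2691 0.5917 0.2416] yaw 65.55 F [-0.5 -0.3  0.7] w 0.0872 q [-65.  18.  -4.  83.   1.  79.  -3.]
[0.5042 0.187  0.35  ] -> [-0.1084 -0.3816 -0.2711]
[0.5042 0.187  0.164 ] -> [ 0.0776 -0.3816 -0.2711]
turn 80.55
```

{"op": "step_arm", "data": {
  "deltas": [
    [-1, -0.06, 0, 0, 0],
    [-1, -0.108, 0, 0, 10],
    [-1, -0.108, -0.05, -0.035, 20],
    [-1, -0.108, -0.1, -0.07, 30],
    [-1, -0.108, -0.15, -0.106, 40],
    [-1, -0.108, -0.2, -0.142, 50],
    [-1, -0.108, -0.25, -0.178, 60],
    [-1, -0.108, -0.3, -0.213, 70],
    [-1, -0.108, -0.35, -0.248, 80.5],
    [-1, -0.108, -0.382, -0.271, 80.5],
    [-1, -0.108, -0.382, -0.271, 80.5],
    [-1, -0.108, -0.382, -0.271, 80.5]
  ],
  "newtons": 20
}}

```text
time_s: 2.25
tool_pos: [0.5042, 0.1878, 0.3496]
tool_rot: [121.0, 89.9, 106.1]
force: [0.4, -0.0, -0.1]
grip_width: 0.0004
```

Run:
```python
from h import *
a=J(-.088);
P=[[*a,.25],[*a,.164]]+[[*J(-.128-d),z] for d,z in((-.01,.164),(0.01,.164),(.03,.164),(.05,.16),(.065,.15),(.075,.138),(.078,.130),(.078,.124))]
to(*P,yaw=-15)
im,d,W=cloud('wrist'); save(im,'w1.png')
# dark/handle top
near=(W[...,2]>.15)&(W[...,2]<.2)
q=W[near]; print(near.sum(), q.min(0),q.max(0),np.median(q,0))
```

```text
t 2.25 tcp [0.5042 0.1878 0.3496] yaw -14.9 F [ 0.4 -0.  -0.1] w 0.0004 q [-43.   3.  20.  90.  -1.  88. -37.]
[0.5042 0.187  0.25  ] -> [ 0.0996 -0.0009  0.0003]
[0.5042 0.187  0.164 ] -> [ 0.1856 -0.0009  0.0003]
[0.4965 0.158  0.164 ] -> [ 0.1856 -0.0309  0.0002]
[0.4913 0.1387 0.164 ] -> [ 0.1856 -0.0509  0.0002]
[0.4861 0.1194 0.164 ] -> [ 0.1855 -0.0709  0.0002]
[0.4809 0.1001 0.16  ] -> [ 1.895e-01 -9.090e-02  1.000e-04]
[0.477  0.0856 0.15  ] -> [ 1.995e-01 -1.060e-01  1.000e-04]
[0.4745 0.0759 0.138 ] -> [ 2.115e-01 -1.160e-01  1.000e-04]
[0.4737 0.073  0.13  ] -> [ 2.195e-01 -1.190e-01  1.000e-04]
[0.4737 0.073  0.124 ] -> [ 2.255e-01 -1.190e-01  1.000e-04]
turn 0.1
425 [0.48469979 0.14328987 0.15019948] [0.50592591 0.16227229 0.18761564] [0.49649724 0.15606756 0.18458401]
```

View pics/w1.png

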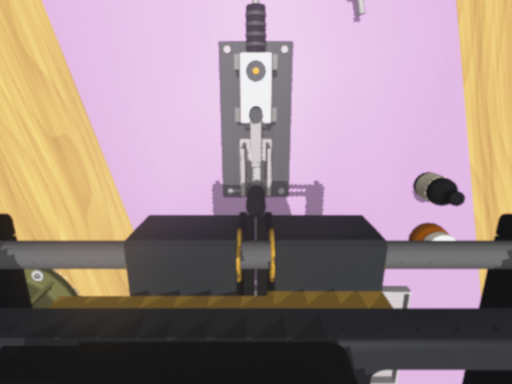

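{"op": "step_arm", "data": {
  "deltas": [
    [-1, 0.06, 0, 0, 0],
    [-1, 0.12, 0, 0, 0],
    [-1, 0.17, 0, 0, 0],
    [-1, 0.185, -0.001, 0, 0],
    [-1, 0.185, -0.012, 0, 0],
    [-1, 0.185, -0.02, 0, 0],
    [-1, 0.185, -0.03, 0, 0],
    [-1, 0.185, -0.04, 0, 0],
    [-1, 0.185, -0.05, 0, 0],
    [-1, 0.185, -0.06, 0, 0],
    [-1, 0.185, -0.07, 0, 0],
    [-1, 0.185, -0.08, 0, 0]
  ]
}}

```text
time_s: 3.8
tool_pos: [0.4839, 0.109, 0.1646]
tool_rot: [54.9, 90.0, 40.0]
force: [0.2, 0.1, 0.5]
grip_width: 0.0005
```

Run:
```python
from h import *
to(*[[*J(-.128-d),z] for d,z in((.05,.16),(.065,.15),(.075,.138),(.078,.130),(.078,.123),(.078,.25))],yaw=-15)
```

```text
t 3.8 tcp [0.4839 0.109  0.1646] yaw -14.95 F [0.2 0.1 0.5] w 0.0005 q [-38.   2.  23. 111.  -1.  67. -30.]
[0.4809 0.1001 0.16  ] -> [ 0.0046 -0.0094 -0.0005]
[0.477  0.0856 0.15  ] -> [ 0.0146 -0.0244 -0.0005]
[0.4745 0.0759 0.138 ] -> [ 0.0266 -0.0344 -0.0005]
[0.4737 0.073  0.13  ] -> [ 0.0346 -0.0374 -0.0005]
[0.4737 0.073  0.123 ] -> [ 0.0416 -0.0374 -0.0005]
[0.4737 0.073  0.25  ] -> [-0.0854 -0.0374 -0.0005]
turn 0.05
```

{"op": "step_arm", "data": {
  "deltas": [
    [-1, 0.005, -0.01, 0, 0],
    [-1, 0.015, -0.025, 0, 0],
    [-1, 0.027, -0.035, 0, 0],
    [-1, 0.035, -0.038, 0, 0],
    [-1, 0.039, -0.038, 0, 0],
    [-1, 0.042, -0.038, 0, 0],
    [-1, 0.042, -0.038, 0, 0]
  ]
}}

```text
time_s: 4.68
tool_pos: [0.4737, 0.072, 0.1244]
tool_rot: [-139.0, 89.8, -154.0]
force: [-8.3, -3.9, 17.3]
grip_width: 0.0003
```

Run:
```python
from h import *
show()
im,d,W=cloud('scene'); 
L=W.copy(); L[...,:2]-=O; e=np.array([np.cos(YJ),np.sin(YJ)]); f=np.array([-e[1],e[0]])
jx=L[...,:2]@e; jy=L[...,:2]@f; z=W[...,2]
for a in np.arange(-.24,-.06,.012):
    m=(abs(jy)<.02)&(abs(jx-a)<.006); print(round(a,3),m.sum(),np.nanmax(z[m]).round(3) if m.any() else '')
save(cv2.resize(im[100:320,180:400],(600,600)),'s2.png')
```

```text
t 4.67 tcp [0.4737 0.072  0.1244] yaw -14.96 F [-8.3 -3.9 17.3] w 0.0003 q [-36.   3.  25. 116.  -1.  62. -25.]
-0.24 152 0.535
-0.228 174 0.538
-0.216 182 0.537
-0.204 243 0.534
-0.192 214 0.528
-0.18 670 0.528
-0.168 798 0.527
-0.156 356 0.52
-0.144 29 0.48
-0.132 38 0.102
-0.12 25 0.102
-0.108 17 0.159
-0.096 92 0.162
-0.084 151 0.16
-0.072 161 0.164
```

View pics/s2.png

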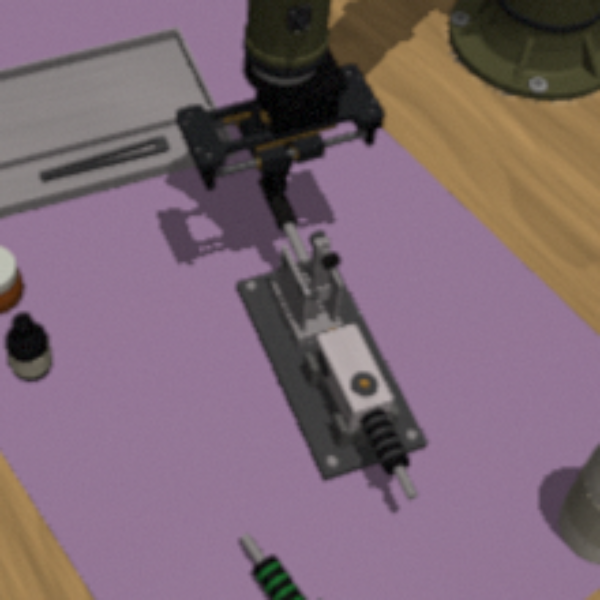

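Clamp shown open: the bar is upright at (320,255), the handle lies level, and the machine is still seated at (355,370). Now to above the machine.

Run:
```python
from h import *
to([.4737,.072,.25],[*J(.008),.25],yaw=-15)
```

```text
t 4.72 tcp [0.4737 0.0719 0.1244] yaw -14.96 F [-7.8 -4.  17.2] w 0.0004 q [-36.   3.  25. 116.  -1.  62. -25.]
[0.4737 0.072  0.25  ] -> [-0.1256 -0.0002 -0.0003]
[0.5291 0.2797 0.25  ] -> [-0.126   0.2148 -0.0004]
turn 0.04
```

{"op": "step_arm", "data": {
  "deltas": [
    [-1, -0.06, 0, 0, 0],
    [-1, -0.12, 0, 0, 0],
    [1, -0.126, 0.02, 0, 0],
    [1, -0.126, 0.08, 0, 0],
    [1, -0.126, 0.14, 0, 0],
    [1, -0.126, 0.2, 0, 0],
    [1, -0.126, 0.215, 0, 0],
    [1, -0.126, 0.215, 0, 0]
  ]
}}

```text
time_s: 5.72
tool_pos: [0.5289, 0.2817, 0.2468]
tool_rot: [-122.3, 89.8, -137.1]
force: [0.6, -0.3, 0.7]
grip_width: 0.0525
```

Run:
```python
from h import *
to([*J(.008),.058],yaw=-15)
for c in('wrist','top','scene'):
    im,d,W=cloud(c); e=np.array([np.cos(YJ),np.sin(YJ)]); f=np.array([-e[1],e[0]])
    L=W[...,:2]-O; jx=L@e; jy=L@f; z=W[...,2]
    m=(z>.068)&(z<.084)&(jx>-.07)&(jx<.07)&(abs(jy)<.04)
    print(c,m.sum(),[np.percentile(a[m],[1,50,99]).round(4) for a in(jx,jy,z)] if m.any() else '')
    h=(jx<-.13)&(jx>-.24)&(abs(jy)<.02)&(z>.07)&(z<.2); 
    if h.any(): print(' handle',h.sum(),[np.percentile(a[h],[1,50,99]).round(3) for a in(jx,jy,z)])
```

```text
t 5.72 tcp [0.5289 0.2817 0.2468] yaw -14.81 F [ 0.6 -0.3  0.7] w 0.0525 q [-45.  12.  17.  91.  -4.  78. -42.]
[0.5291 0.2797 0.058 ] -> [ 0.1888 -0.0014  0.0009]
turn 0.19
wrist 3501 [array([-0.0397,  0.0108,  0.0673]), array([-0.0209, -0.0001,  0.0202]), array([0.0685, 0.0775, 0.0802])]
 handle 6 [array([-0.134, -0.131, -0.13 ]), array([-0.016,  0.014,  0.014]), array([0.083, 0.085, 0.088])]
top 291 [array([-0.0435, -0.0199,  0.0146]), array([-0.0193, -0.0011,  0.0224]), array([0.0697, 0.0768, 0.0821])]
 handle 268 [array([-0.227, -0.185, -0.131]), array([-0.017,  0.001,  0.018]), array([0.083, 0.099, 0.108])]
scene 585 [array([-0.0425,  0.0093,  0.0669]), array([-0.0231, -0.0035,  0.0181]), array([0.0685, 0.0784, 0.083 ])]
 handle 48 [array([-0.229, -0.217, -0.206]), array([-0.013, -0.005,  0.006]), array([0.094, 0.105, 0.109])]
```

The machine is centred within 1 mm and seated, and the handle is still open. Next: descend and grip.

{"op": "step_arm", "data": {
  "deltas": [
    [1, 0, -0.001, 0.001, 0],
    [1, 0.03, -0.001, 0.001, 0],
    [1, 0.08, -0.001, 0.001, 0],
    [1, 0.13, -0.001, 0.001, 0],
    [1, 0.17, -0.001, 0.001, 0],
    [1, 0.189, -0.001, 0.001, 0],
    [1, 0.189, -0.001, 0.001, 0],
    [-1, 0.189, -0.001, 0.001, 0],
    [-1, 0.189, -0.001, 0.001, 0],
    [-1, 0.189, -0.001, 0.001, 0],
    [-1, 0.189, -0.001, 0.001, 0],
    [-1, 0.189, -0.001, 0.001, 0]
  ],
  "newtons": 30
}}

```text
time_s: 7.38
tool_pos: [0.5304, 0.2795, 0.0597]
tool_rot: [75.9, 90.0, 60.9]
force: [0.2, -0.1, -0.2]
grip_width: 0.0451
```

{"op": "step_arm", "data": {
  "deltas": [
    [-1, 0, 0, 0, 0],
    [-1, 0, 0, 0, 0],
    [-1, -0.01, 0, 0, 0],
    [-1, -0.03, 0, 0, 0],
    [-1, -0.06, 0, 0, 0],
    [-1, -0.1, 0, 0, 0],
    [-1, -0.14, 0, 0, 0],
    [-1, -0.16, 0, 0, 0],
    [-1, -0.16, 0, 0, 0]
  ]
}}

```text
time_s: 8.5
tool_pos: [0.5318, 0.2797, 0.2228]
tool_rot: [46.9, 89.7, 32.0]
force: [0.1, 0.4, -2.7]
grip_width: 0.0421
```

```bash
cat >> h.py <<'E'
TC=np.array([.542,-.197]); YT=np.radians(-15.2)
def T(x,y): return TC+x*np.array([np.cos(YT),np.sin(YT)])+y*np.array([-np.sin(YT),np.cos(YT)])
E
python3 - <<'E'
from h import *
B=T(-.0405+.008,-.0335)
to([*B,.22],yaw=-105.2)
im,d,W=cloud('top'); im2,d,W2=cloud('scene')
z=W[...,2]
# tray walls: fit using wall-top points, and floor
for c,X in(('top',W),('scene',W2)):
    L=X[...,:2]-TC; e=np.array([np.cos(YT),np.sin(YT)]); f=np.array([-e[1],e[0]]); tx=L@e;ty=L@f;z=X[...,2]
    n=(abs(tx)<.16)&(abs(ty)<.12)
    w=n&(z>.012)&(z<.03)
    for nm,m,v in(('+x',w&(tx>.13)&(abs(ty)<.09),tx),('-x',w&(tx<-.13)&(abs(ty)<.09),tx),('+y',w&(ty>.09)&(abs(tx)<.13),ty),('-y',w&(ty<-.09)&(abs(tx)<.13),ty),('div',w&(abs(ty-.036)<.012)&(abs(tx)<.13),ty)):
        u=ty if 'x' in nm else tx
        print(c,nm,m.sum(),np.median(v[m]).round(4) if m.any() else '', 'slope',np.polyfit(u[m],v[m],1)[0].round(3) if m.sum()>8 else '')
    fl=n&(abs(tx)<.13)&(ty<.02)&(ty>-.09); print(' floor z',np.median(z[fl]).round(4))
save(cv2.resize(im2[60:320,120:400],(646,600)),'s3.png')
E
```

```text
t 8.5 tcp [0.5318 0.2797 0.2228] yaw -14.98 F [ 0.1  0.4 -2.7] w 0.0421 q [-45.  13.  17.  93.  -4.  75. -42.]
[ 0.5019 -0.2208  0.22  ] -> [ 0.0011 -0.4912  0.1004]
turn 90.22
top +x 138 0.1396 slope 0.002
top -x 116 -0.1453 slope 0.015
top +y 159 0.1059 slope -0.005
top -y 197 -0.0995 slope -0.004
top div 136 0.0388 slope -0.004
 floor z 0.0038
scene +x 67 0.1438 slope -0.013
scene -x 87 -0.1406 slope 0.01
scene +y 245 0.1059 slope -0.004
scene -y 220 -0.1 slope -0.005
scene div 168 0.0387 slope -0.002
 floor z 0.0055
```

View pics/s3.png

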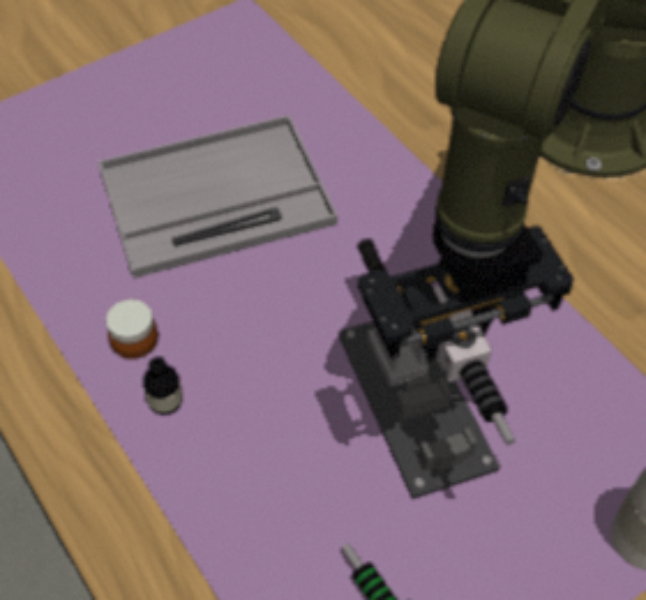

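The machine is held level and clear of the jig, with the tip at (505,435). Next I carry it over, turning 90°.

{"op": "step_arm", "data": {
  "deltas": [
    [-1, 0, -0.03, 0.006, 0],
    [-1, 0, -0.08, 0.016, 8],
    [-1, 0, -0.13, 0.027, 16],
    [-1, 0, -0.18, 0.037, 24],
    [-1, 0, -0.23, 0.047, 33],
    [-1, 0, -0.28, 0.057, 42],
    [-1, 0, -0.33, 0.068, 51],
    [-1, 0, -0.38, 0.078, 60],
    [-1, 0, -0.43, 0.088, 69],
    [-1, 0, -0.47, 0.096, 78],
    [-1, 0, -0.488, 0.1, 86],
    [-1, 0, -0.488, 0.1, 90.2]
  ]
}}

```text
time_s: 10.1
tool_pos: [0.4994, -0.2202, 0.2182]
tool_rot: [-58.4, 89.8, -163.9]
force: [-0.4, 0.7, -2.8]
grip_width: 0.0416
```

{"op": "step_arm", "data": {
  "deltas": [
    [-1, 0, 0, 0, 0],
    [-1, 0, 0, 0, 0]
  ]
}}

```text
time_s: 10.35
tool_pos: [0.5008, -0.2173, 0.2188]
tool_rot: [-91.8, 89.9, 163.2]
force: [0.2, 0.7, -2.5]
grip_width: 0.042
```

```bash
sed -i 's/TC=np.array.*; YT/TC=np.array([.5428,-.1941]); YT/' h.py
python3 - <<'E'
from h import *
B=T(-.0405+.008,-.0335)
to([*B,.035],[*B,.0257],yaw=-105.4)
im2,d,W2=cloud('scene'); save(cv2.resize(im2[60:320,120:400],(646,600)),'s4.png')
E
```

```text
t 10.35 tcp [ 0.5008 -0.2173  0.2188] yaw -105.04 F [ 0.2  0.7 -2.5] w 0.042 q [-20.   7.  44. 101.  -5.  74. -79.]
[ 0.5027 -0.2179  0.035 ] -> [1.838e-01 2.200e-03 1.000e-04]
[ 0.5027 -0.2179  0.0257] -> [1.931e-01 2.200e-03 1.000e-04]
turn 0.36
```

View pics/s4.png

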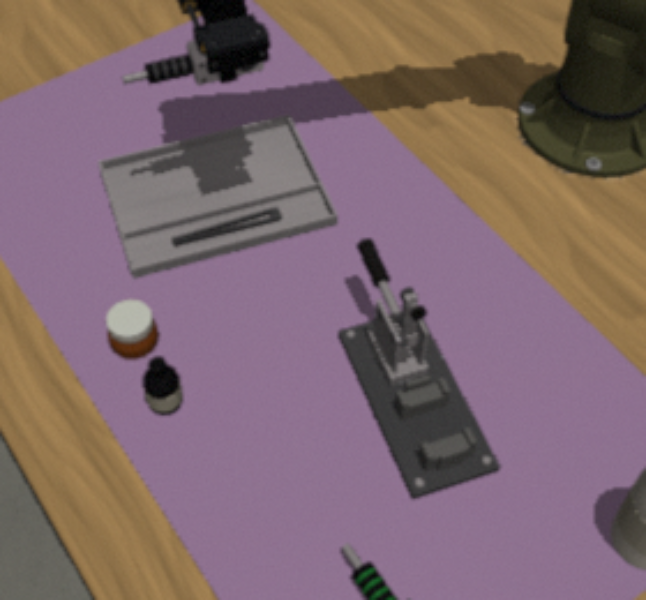

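The machine hangs level and parallel to the tray, tip at (130,78). The clamp is still open. Lower it.

{"op": "step_arm", "data": {
  "deltas": [
    [-1, 0.04, 0.002, 0, 0.4],
    [-1, 0.08, 0.002, 0, 0.4],
    [-1, 0.12, 0.002, 0, 0.4],
    [-1, 0.15, 0.002, 0, 0.4],
    [-1, 0.17, 0.002, 0, 0.4],
    [-1, 0.18, 0.002, 0, 0.4],
    [-1, 0.185, 0.002, 0, 0.4],
    [-1, 0.188, 0.002, 0, 0.4],
    [-1, 0.188, 0.002, 0, 0.4],
    [-1, 0.188, 0.002, 0, 0.4]
  ]
}}

```text
time_s: 11.65
tool_pos: [0.5035, -0.2185, 0.0321]
tool_rot: [104.3, 89.9, -1.3]
force: [-0.1, 0.6, -2.6]
grip_width: 0.0417
```

Run:
```python
from h import *
show()
```

```text
t 11.65 tcp [ 0.5035 -0.2185  0.0321] yaw -105.55 F [-0.1  0.6 -2.6] w 0.0417 q [-14.  21.  41. 111. -17.  53. -71.]
```

{"op": "step_arm", "data": {
  "deltas": [
    [-1, 0.002, 0, 0, 0],
    [-1, 0.004, 0, 0, 0],
    [-1, 0.005, 0, 0, 0],
    [-1, 0.006, 0, 0, 0],
    [-1, 0.007, 0, 0, 0],
    [-1, 0.007, 0, 0, 0]
  ]
}}

```text
time_s: 12.4
tool_pos: [0.503, -0.2184, 0.0256]
tool_rot: [-152.4, 89.9, 102.0]
force: [-4.3, 3.3, 7.3]
grip_width: 0.0418
```

It is on the floor (Fz went from -2.6 to +7 N). Release and retreat.

{"op": "step_arm", "data": {
  "deltas": [
    [0.4, 0, 0, 0, 0],
    [0.4, 0, 0, 0, 0],
    [0.4, 0, 0, 0, 0],
    [0.4, 0, 0, 0, 0],
    [0.4, -0.01, 0, 0, 0],
    [0.4, -0.04, 0, 0, 0],
    [0.4, -0.09, 0, 0, 0],
    [0.4, -0.15, 0, 0, 0],
    [0.4, -0.2, 0, 0, 0],
    [0.4, -0.2, 0, 0, 0],
    [0.4, -0.2, 0, 0, 0]
  ]
}}

```text
time_s: 13.78
tool_pos: [0.5028, -0.2183, 0.2245]
tool_rot: [174.1, 90.0, 68.5]
force: [0.9, 0.3, 1.4]
grip_width: 0.0609
```

Run:
```python
from h import *
show()
for c in('wrist','scene','top'):
    im,d,W=cloud(c); L=W[...,:2]-T(0,-.0335); e=np.array([np.cos(YT),np.sin(YT)]); f=np.array([-e[1],e[0]]); tx=L@e;ty=L@f;z=W[...,2]
    n=(abs(tx)<.138)&(abs(ty)<.062)
    for nm,m in(('block',n&(z>.036)&(z<.06)),('all',n&(z>.012)&(z<.06))):
        if m.sum()>5: print(c,nm,m.sum(),[np.percentile(a[m],[1,50,99]).round(4) for a in(tx,ty,z)],cv2.minAreaRect((np.c_[tx[m],ty[m]]*1000).astype(np.float32)))
    b=n&(z>.036)&(z<.06)
    if b.sum()>20: print(' plane slopes',np.linalg.lstsq(np.c_[tx[b],ty[b],np.ones(b.sum())],z[b],rcond=None)[0].round(3))
    if c=='scene': save(cv2.resize(im[60:320,120:400],(646,600)),'s5.png')
```

```text
t 13.78 tcp [ 0.5028 -0.2183  0.2245] yaw -105.55 F [0.9 0.3 1.4] w 0.0609 q [-21.   8.  45. 101.  -6.  74. -80.]
wrist block 3338 [array([-0.0807, -0.0297,  0.057 ]), array([-0.0202, -0.    ,  0.0207]), array([0.0361, 0.0435, 0.0464])] ((-8.879669189453125, 0.2607765197753906), (42.49326705932617, 145.556884765625), 89.70774841308594)
wrist all 4648 [array([-0.0811, -0.0111,  0.091 ]), array([-0.02  , -0.0001,  0.0205]), array([0.0245, 0.043 , 0.0463])] ((2.7450637817382812, 0.05560874938964844), (42.733280181884766, 185.26744079589844), 89.50334167480469)
 plane slopes [-0.04  -0.001  0.042]
scene block 353 [array([-0.0793, -0.0285,  0.0616]), array([-0.0217,  0.0025,  0.0221]), array([0.0366, 0.0445, 0.0511])] ((-7.811698913574219, -0.04559135437011719), (46.80864334106445, 149.72543334960938), 89.72166442871094)
scene all 627 [array([-0.0794, -0.0159,  0.0915]), array([-0.0213,  0.0078,  0.0225]), array([0.0129, 0.0386, 0.0505])] ((16.06922149658203, -1.3129692077636719), (85.17069244384766, 206.3328094482422), 88.11726379394531)
 plane slopes [-0.036 -0.057  0.043]
top block 291 [array([-0.0836, -0.0593, -0.0336]), array([-0.0207,  0.0004,  0.0203]), array([0.0367, 0.0437, 0.0497])] ((-56.88343048095703, -0.9113674163818359), (44.04541778564453, 54.681026458740234), 87.96897888183594)
top all 394 [array([-0.0879, -0.057 ,  0.1374]), array([-0.0256,  0.0016,  0.0215]), array([0.0134, 0.0424, 0.0493])] ((23.57166290283203, -19.45028305053711), (228.528564453125, 83.75343322753906), 0.49042898416519165)
 plane slopes [ 0.016 -0.031  0.045]
```

View pics/s5.png

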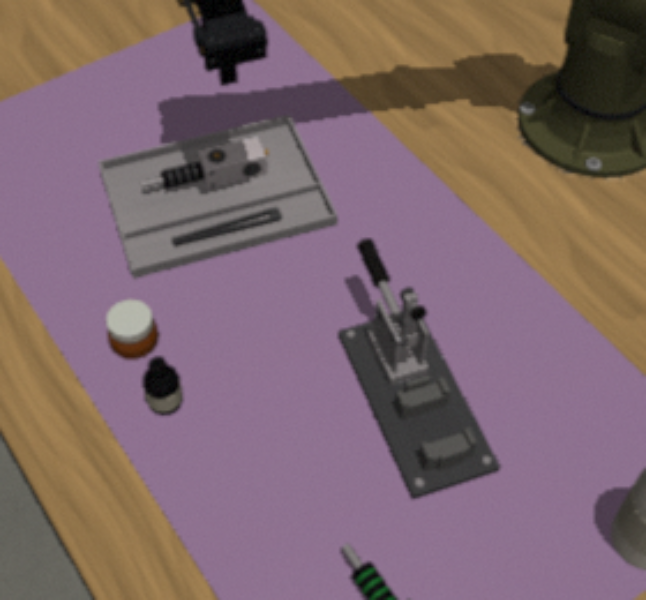

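The machine lies flat (top at 43.5 mm, 44 expected), centred and aligned in the wide bay. The clamp is open and the bystanders look unmoved.

```bash
python3 -c "
from h import *
show(); print(env.sign_off())"
```

```text
t 13.93 tcp [ 0.5022 -0.2181  0.2231] yaw -105.56 F [ 0.7 -0.4 -0. ] w 0.0608 q [-21.   8.  45. 101.  -6.  74. -80.]
the job is handed in; nothing more can be done
None
```

I threw the clamp handle fully over with the closed fingers. Then I lifted the machine straight out, turned it 90° and lowered it until it touched the floor of the tray's wide bay. I released it there, backed off and handed the job in at about 14 s; the hand-in gives no verdict.

- **Height and tilt:** the block's top measured 43.5 mm against the expected 44 mm. My plane fits sloped by up to 0.06, but they included points on the lower grip tube and, in one view, probably the block's side. So flatness rests on the height and the picture.
- **Position in the bay:** the machine is centred across the bay to about 1 mm and within about 1° of lengthwise. Lengthwise it measured from −81 to about 95 mm, against a limit of ±141 mm.
- **Disagreement:** the top camera's lengthwise extents differed from the wrist and scene views, because the arm hid part of the machine and tray walls got into the selection.
- **Clamp and surroundings:** the last picture shows the handle still lying open, the jar, ink bottle and forceps where they were, and the gripper well clear. The spray bottle shows only at the edge of that picture. I judged the bystanders by eye and did not measure them.

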